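# Close the strap jig: slide the guide cover onto its hidden pin and hold it pressed

### The arm

A 6-joint arm with a two-finger parallel gripper is mounted at the origin on the work surface. World frame = base frame: x ahead of the robot, y to its left, z up, the work surface at z = 0. Lengths are in m, angles in rad, forces in N, time in s.
With the tool pointing down it reaches from about 0.35 to 0.975 m from the base axis. Payload 4.9 kg.
Tool frame: the origin (TCP) lies midway between the tips of the shut fingers; the grasp point (between the pads) lies 19 mm behind it; z points along the fingers, y is the line along which they close (so a half turn about z gives the same grasp; the last joint's range is limited). The gripper opens to 85 mm and grips with 20 to 120 N. Pads are 22 mm wide; open, the fingers measure 114 mm over their backs; the gripper's body (76 mm by 85 mm) begins 54 mm behind the grasp point. The pads swing forward as they close: fully open they stand 13 mm farther back than shut.
Start: joints at [1.127, 0.053, 1.613, -0, 1.476, -0.119], TCP at [0.199, 0.592, 0.203] pointing down, gripper open.
Joint ranges: [-3.01, 3.01], [-1.01, 2.22], [0.06, 2.58], [-1.02, 4.17], [0.09, 2.62], [-3.14, 3.14]. Speed limits (rad/s): [2.57, 2.57, 3.14, 3.14, 3.14, 3.14].

### API

Orientations are given as a unit quaternion [x, y, z, w].
In Python, from cell import robot gives the robot as it stands.
- The arm moves only by the tool servo_tool, never from a script. Its arguments are lists of equal length, an entry for each row: "delta_pos": the shift along the tool's x, y, z normalised to -1 to 1, where 1 is 100 mm, a list of three; "dr": the turn, a rotation vector about the tool's x, y, z normalised to -1 to 1, where 1 is 1.5 rad, a list of three. A call has 1 to 10 rows; each row is the pose to reach, as a shift and turn from the pose commanded when the call began, along the tool's axes at that moment; what a row does not reach only later rows make up. A row lasts 1/10 s, in which the tool goes at most 50 mm and 8.59 degrees, less where a joint would pass 70% of its speed; a pose out of reach is approached as far as the arm can. A call with a number of a shift or a turn outside -1 to 1 is refused whole. A call with a gripper value outside its range is refused whole. "gripper" is the closure, from -1 (fully open) to 1 (shut), set as the call begins (left out, the last holds). The fingers move at their own pace and stop on an object; the grip force is fixed at half the most. Time passes only in rows, so rows that repeat a pose let the fingers close. It gives the time, the measured TCP pose, the force, the opening and the grip force at its end, in the units of the state.
- robot.get_obs(): the state, without advancing time (a new reading comes with each control period).
- robot.get_image(name): name is "scene" or "side" or "wrist"; returns (picture, depth): 384x512x3 uint8, red, green, blue; 384x512 float32, m along the optical axis (not along the pixel's ray), 0 where there is no reading.
- robot.get_calibration(name): a dict with "fx", "fy", "cx", "cy" (pixels), "rvec" (rotation vector, rad) and "tvec" (3), from world to camera coordinates, as OpenCV has them. Camera axes: x right, y down, z forward; pixel columns grow to the right and rows downward; lengths in m; the calibration is good to about 2 mm. A picture is of the moment at which its call begins: read the wrist's pose just before it. get_calibration takes no time and is no camera call; for the wrist camera it gives the pose at the moment of the call.
- robot.close_job(): hands the job in; it is judged then, once.
Trained networks look in the newest picture that a camera, given by its name, has taken for a name from the list of things; names that differ only in an ending like _2 or _b are one class to them, and where a whole thing is asked for, a point or a joint stands for the part that bears it (a point fixed in the world has none). Each returns a list of dicts, best first, with "conf" (0 to 1); they miss things now and then, are a little off and sometimes report something else, mostly with a low value. They report only what shows in the picture. A call takes as long as a camera call. They do not tell look-alikes from the thing itself.
- robot.look_for(name, camera): "centre" ([column, row] in pixels, amid what is visible of it).
The state is a dict: "time_s": time; "joint_pos": joint angles; "qvel": joint speeds; "tau": joint torques, N m; "position": TCP position; "tcp_rot": TCP orientation; "contact_force": force on the tool from outside, world axes, zero at the start; "wrist_torque": the same for the moment, N m; "finger_gap": finger opening in m; "finger_force": force on a finger pad.
Only numpy, scipy, OpenCV 4.12 (cv2) and the standard library are available. Lean on these libraries where they do the work, as an engineer would, in place of code of your own. Each camera call takes 0.05 s, during which the arm holds its last target. There are 200 camera calls.

### The job

Take the loose wooden guide cover by its bar grip and lower it, grip up and lined up with the jig's fence, until its underside rests on the tip of the locating pin a little beside the hidden hole; then slide it along until the hole finds the pin and the cover drops on. Press the cover down until the sprung pad beneath it is fully down, and finish while still holding it pressed there by the grip: do not let go. Leave the other things on the bench where they are.

Things in the scene. Friction and masses are not known exactly. Their poses are not given: they have to be found in the camera images.
- cover: loose light plywood guide cover: plate 119 long (x), 64 wide (y), 26 thick (mm), square nose at +x (59 from the origin), round tail at -x (60), an upright dark bar grip on top. Origin in the underside straight below the grip's middle, z up. 0.21 to 0.31 kg. Lies flat on the bench beside the jig, grip up. One blind hole in its underside (point cover_hole).
- cover_grip (a point): middle of the cover's bar grip, 50 mm above the cover's underside. The grip is 24 mm wide (y), 56 mm long (x), and rises from 26 to 64 mm above the underside: pinch it across its 24 mm from above.
- cover_hole (a point): mouth of the blind hole in the cover's underside, 30 mm from the origin towards the square nose, on the cover's centre line. Hole 15 mm across, 20 mm deep; it cannot be seen from above.
- jig: jig fixed to the bench: dark steel base 150 (x) by 86 (y), 16 thick (mm), black sprung pad, a locating pin standing up through the pad, a steel fence along +y. Origin on the bench under the pad's middle; x along the fence to the pin end. Fence inner face 34 mm off centre, top 48 mm up. A cover that is home has its origin over this one, nose to the pin end, x axes parallel, 2 mm off the fence.
- pin: the fixed round steel locating pin of the jig, 12 mm across with a bevelled tip (flat 7 mm across). 30 mm from the jig's origin along its +x, on the pad's centre line. Origin at its foot, 16 mm above the bench; its tip (point pin_tip) is 24 mm above that.
- pin_tip (a point): centre of the pin's tip, 40 mm above the bench, 10 mm above the unpressed pad.
- pad (a joint): travel of the jig's sprung pad in m: 0 is up (pad top 30 mm above the bench), 0.006 is down on its stop (pad top 24 mm up). Pad 118 x 64 mm; it moves straight down and springs back. It starts to move at about 5 N and needs about 14 N, the cover's weight of 2 to 3 N included, to be fully down; the cover's weight alone does not press it.
- block: square dark steel bench block, 85 x 85 x 22 mm, lying on the bench; origin at the centre of its underside; not part of the job, leave it where it is.
- hammer: hammer with wooden handle lying on the bench, 260 mm long; origin under the middle of its length; not part of the job, leave it where it is.
- spool: empty wooden thread spool standing upright, 48 mm across, 50 mm high; origin at its underside; not part of the job, leave it where it is.
- tin: low round steel tin, 64 mm across, 35 mm high; origin at its underside; not part of the job, leave it where it is.
- awl: awl with wooden handle lying on the bench near the robot, 160 mm long, 26 mm thick; origin under the middle of its length; not part of the job, leave it where it is.
- glue: closed white glue bottle standing upright, 56 mm across, 110 mm high; origin at its underside; not part of the job, leave it where it is.
- jar: closed glass jar standing upright, 60 mm across, 70 mm high; origin at its underside; not part of the job, leave it where it is.
Things that resemble listed ones, but are neither listed nor needed, are in the scene too. Of the things shaped like the cover, the plywood one is meant. Leave any yellow look-alike of the jig alone.

How it is judged:
By the outcome, as a careful person would: the job done as asked, in the order asked, and still so for the second after the job is handed in, while the arm keeps its last pose, push and grip.
It also fails if it takes over 45 s, if anything falls off the work surface, if the arm or the gripper's body presses on something with over 40 N, if the wrist force passes 120 N, or if a joint passes its speed limit or range.

## Working session

There is one attempt and no reset: what is moved stays moved. The work goes in short steps, Python scripts to look and compute and a tool call to move; the robot and the scene stay as the last step left them, time stands still between calls to the robot, and variables do not carry over. Pictures are saved under pics/ and viewed, at most 10 in all, crops included, and the job is handed in when it is done.

Besides the shell and the picture viewer there is one more tool, called after ">>>" as name(argument=value, ...), one argument or row to a line, values as JSON. servo_tool: Moves the arm, as the interface text tells. Scaled input: -1 to 1 covers 100 mm each way for a shift and 1.5 rad each way for a turn. Its arguments: {"type":"object","properties":{"delta_pos":{"type":"array"},"dr":{"type":"array"},"gripper":{"type":"number"}},"required":["delta_pos","dr"]}

```bash
mkdir -p pics; ls; cat > h.py <<'E'
import numpy as np, cv2
from cell import robot
def save(name,f):
    im,d=robot.get_image(name); cv2.imwrite(f'pics/{f}.png',im[:,:,::-1]); np.save(f'{f}.npy',d); return im,d
def cal(name):
    c=robot.get_calibration(name); R,_=cv2.Rodrigues(np.array(c['rvec'],float)); return c,R,np.array(c['tvec'],float).ravel()
def unproj(C,u,v,z):
    c,R,t=C; p=np.array([(u-c['cx'])/c['fx']*z,(v-c['cy'])/c['fy']*z,z]); return R.T@(p-t)
def cloud(C,d):
    c,R,t=C; v,u=np.mgrid[:d.shape[0],:d.shape[1]]
    P=np.stack([(u-c['cx'])/c['fx']*d,(v-c['cy'])/c['fy']*d,d],-1); return (P-t)@R
E
python3 - <<'E'
from h import *
C=cal('scene'); im,d=save('scene','s1'); P=cloud(C,d)
for n in ['cover','cover_grip','jig','pin','pad','block','hammer','spool','tin','awl','glue','jar']:
    for r in robot.look_for(n,'scene')[:4]:
        u,v=map(int,r['centre']); print(n,round(r['conf'],2),u,v,P[v,u].round(3))
o=robot.get_obs();print(o['time_s'],o['position'],o['tcp_rot'])
E
```

```text
pics
cover 0.96 240 142 [0.387 0.108 0.038]
cover 0.81 296 152 [0.534 0.226 0.037]
cover_grip 0.87 241 144 [0.389 0.111 0.029]
cover_grip 0.65 296 152 [0.534 0.226 0.037]
jig 0.86 258 189 [0.584 0.029 0.033]
jig 0.61 167 166 [ 0.336 -0.139  0.031]
pin 0.25 299 150 [0.545 0.227 0.053]
pad 0.94 163 165 [ 0.325 -0.147  0.032]
pad 0.8 255 187 [0.573 0.027 0.033]
block 0.91 167 214 [ 0.497 -0.23   0.023]
block 0.44 213 165 [ 0.414 -0.019  0.026]
block 0.35 297 152 [0.536 0.229 0.036]
hammer 0.63 298 240 [0.79  0.004 0.029]
spool 0.49 337 174 [0.693 0.249 0.051]
tin 0.94 217 259 [ 0.713 -0.204  0.039]
awl 0.61 216 167 [ 0.429 -0.017  0.028]
awl 0.39 111 254 [ 0.564 -0.412  0.073]
glue 0.68 350 130 [0.588 0.414 0.073]
glue 0.46 256 187 [0.574 0.03  0.032]
jar 0.81 111 254 [ 0.564 -0.412  0.073]
jar 0.47 257 188 [0.577 0.031 0.03 ]
0.65 [0.19944386 0.59231685 0.20253821] [ 1.61667409e-01  9.86845301e-01  2.29254301e-05 -6.69864316e-06]
```

View pics/s1.png

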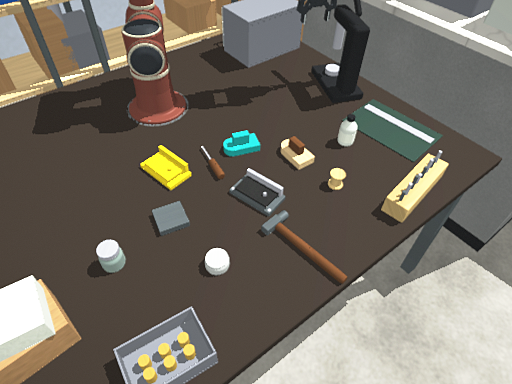

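The picture shows two cover-shaped things: a cyan one at (241,143) and a plywood one with a dark grip at (297,152). The plywood one fits the description. There are also two jigs: a yellow one at (165,166) and a dark steel one at (258,189), which is the one meant. I'll confirm both in one enlarged crop.

```bash
python3 - <<'E'
from h import *
C=cal('scene'); im=cv2.imread('pics/s1.png'); d=np.load('s1.npy'); P=cloud(C,d)
cv2.imwrite('pics/c1.png',cv2.resize(im[120:220,220:350],(780,600),interpolation=cv2.INTER_CUBIC))
S=cal('side'); im2,d2=save('side','side1'); P2=cloud(S,d2)
for nm,Q in(('scene',P),('side',P2)):
  for lab,c0,zs in (('cov',(.545,.228),[(.018,.031),(.04,.058),(.06,.07)]),('jig',(.585,.03),[(.026,.034),(.037,.044),(.045,.053)])):
    for a,b in zs:
      m=(np.hypot(Q[...,0]-c0[0],Q[...,1]-c0[1])<.1)&(Q[...,2]>a)&(Q[...,2]<b)
      q=Q[m][:,:2]
      if len(q)<5: print(nm,lab,a,len(q)); continue
      r=cv2.minAreaRect((q*1000).astype(np.float32)); print(nm,lab,a,len(q),np.round(r[0],1),np.round(r[1],1),round(r[2],1))
E
```

```text
scene cov 0.018 346 [516.8 239. ] [ 66.8 122.5] 85.6
scene cov 0.04 68 [520.4 228.6] [59.3 23.4] 17.8
scene cov 0.06 97 [517.8 238.2] [24.1 56.5] 85.5
scene jig 0.026 666 [584.   25.6] [130.2  76.3] 19.1
scene jig 0.037 69 [579.9  39.4] [128.2  46.3] 17.0
scene jig 0.045 153 [572.6  61. ] [129.   16.3] 15.2
side cov 0.018 360 [518.2 234.4] [ 67.8 119.2] 88.6
side cov 0.04 79 [513.7 227.3] [22.1 56.6] 68.2
side cov 0.06 83 [517.5 236.4] [55.1 28.6] 4.2
side jig 0.026 545 [579.1  22.5] [129.1  80.6] 10.1
side jig 0.037 68 [576.5  42.4] [132.1  50.2] 11.4
side jig 0.045 97 [572.1  58.9] [126.6  14.4] 14.2
```

View pics/c1.png

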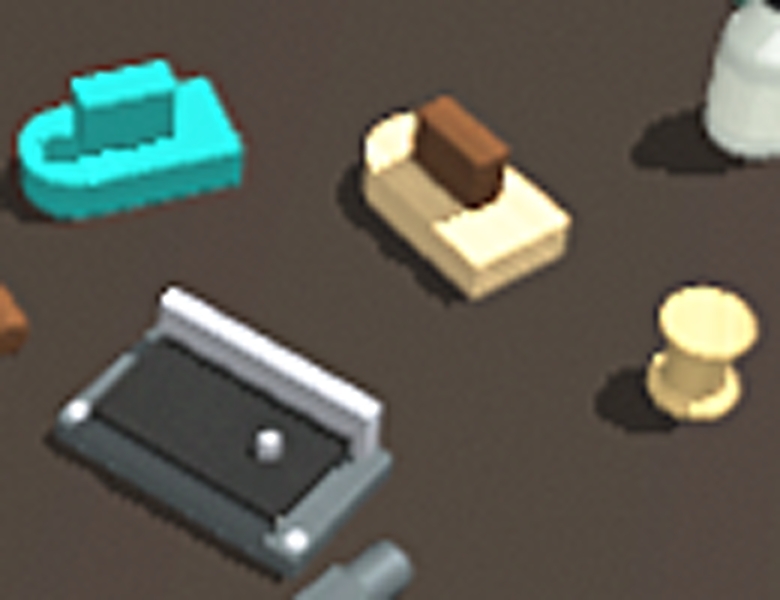

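Crop confirms it: the plywood cover has a light plate and dark brown grip at about (297,152), with its square nose towards world +x. The dark jig's fence is on +y and its pin is at the +x end, around (265,194). Next I'll move above the cover for the wrist camera.

```bash
cat >> h.py <<'E'
from scipy.spatial.transform import Rotation as Ro
def plan(target,yaw_x,tilt=None):
    """shift/turn (normalised) to put TCP at target, tool down, tool x at world yaw (deg)"""
    o=robot.get_obs(); R=Ro.from_quat(o['tcp_rot']); a=np.radians(yaw_x)
    x=np.array([np.cos(a),np.sin(a),0]); z=np.array([0,0,-1.]); T=Ro.from_matrix(np.c_[x,np.cross(z,x),z])
    print('dpos',(R.inv().apply(np.array(target)-o['position'])/.1).round(4),'dr',((R.inv()*T).as_rotvec()/1.5).round(4),'t',o['time_s'])
E
python3 - <<'E'
from h import *
plan([.50,.23,.30],178)
C,R,t=cal('wrist'); print(C['fx'],C['cx'],C['cy'],(-R.T@t).round(3),R[2].round(3))
o=robot.get_obs();print(o['position'])
E
```

```text
dpos [-4.0047 -2.4746 -0.9746] dr [ 0.     -0.     -0.1932] t 0.7
337.98492632878435 255.96849234673752 191.85884300623582 [0.123 0.619 0.375] [ 0.3   -0.1   -0.949]
[0.19943023 0.59231641 0.20255548]
```

>>> servo_tool(
  delta_pos=[
    [-0.4,-0.3,-0.3],
    [-0.8,-0.5,-0.6],
    [-1,-0.62,-0.97],
    [-1,-0.62,-0.97],
  ],
  dr=[
    [0,0,0],
    [0,0,0],
    [0,0,0],
    [0,0,0],
  ],
)

```text
time_s: 1.1
position: [0.2778, 0.5016, 0.3066]
tcp_rot: [0.163, 0.987, 0.005, 0.003]
contact_force: [0.2, 0.1, 0.4]
finger_gap: 0.0856
finger_force: 0.0
```

>>> servo_tool(
  delta_pos=[
    [-0.4,-0.24,0],
    [-0.8,-0.5,0],
    [-1,-0.62,0],
    [-1,-0.62,0],
  ],
  dr=[
    [0,0,0],
    [0,0,0],
    [0,0,0],
    [0,0,0],
  ],
)

```text
time_s: 1.5
position: [0.3509, 0.4093, 0.2993]
tcp_rot: [0.164, 0.987, -0.0, 0.0]
contact_force: [1.0, -0.1, 0.0]
finger_gap: 0.0854
finger_force: 0.0
```

>>> servo_tool(
  delta_pos=[
    [-0.4,-0.24,0],
    [-0.8,-0.5,0],
    [-1,-0.62,0],
    [-1,-0.62,0],
  ],
  dr=[
    [0,0,0],
    [0,0,0],
    [0,0,0],
    [0,0,0],
  ],
)

```text
time_s: 1.9
position: [0.4254, 0.3193, 0.2991]
tcp_rot: [0.163, 0.987, -0.0, -0.0]
contact_force: [-0.9, 0.8, 0.8]
finger_gap: 0.0853
finger_force: 0.0
```

>>> servo_tool(
  delta_pos=[
    [-0.4,-0.24,0],
    [-0.8,-0.5,0],
    [-1,-0.62,0],
    [-1,-0.62,0],
    [-1,-0.62,0],
  ],
  dr=[
    [0,0,-0.05],
    [0,0,-0.13],
    [0,0,-0.193],
    [0,0,-0.193],
    [0,0,-0.193],
  ],
)

```text
time_s: 2.4
position: [0.4988, 0.231, 0.2992]
tcp_rot: [0.018, 1.0, 0.0, -0.001]
contact_force: [0.5, -0.2, 0.2]
finger_gap: 0.0856
finger_force: 0.0
```

```bash
python3 - <<'E'
from h import *
plan([.517,.237,.3],178)
o=robot.get_obs();print(o['position'],o['contact_force'])
W=cal('wrist'); im,d=save('wrist','w1'); P=cloud(W,d); np.save('P1.npy',P)
def rect(c0,a,b,r=.1):
    m=(np.hypot(P[...,0]-c0[0],P[...,1]-c0[1])<r)&(P[...,2]>a)&(P[...,2]<b)
    q=P[m]; 
    if len(q)<5: print(a,len(q)); return
    e=cv2.minAreaRect((q[:,:2]*1000).astype(np.float32)); print(a,len(q),np.round(e[0],1),np.round(e[1],1),round(e[2],2),'zmed',np.median(q[:,2]).round(4))
for z in [(.018,.031),(.058,.07)]: rect((.517,.237),*z,r=.09)
for z in [(.01,.02),(.026,.034),(.037,.044),(.045,.053)]: rect((.577,.025),*z)
E
```

```text
dpos [-0.1801  0.0664 -0.0077] dr [ 0.0005 -0.0007 -0.0005] t 2.4
[0.49876732 0.23100447 0.29924206] [ 0.5253593  -0.21681748  0.22365899]
0.018 2961 [518.2 240.1] [ 62.9 119.3] 87.11 zmed 0.0267
0.058 846 [517.7 239.7] [23.7 55.1] 87.86 zmed 0.0645
0.01 1272 [582.5  27.8] [149.8  86.1] 14.98 zmed 0.0164
0.026 3389 [581.9  30.3] [129.4  79.2] 15.18 zmed 0.0306
0.037 270 [578.3  43.2] [129.6  52.4] 14.88 zmed 0.0402
0.045 889 [573.1  62.1] [129.5  13. ] 14.72 zmed 0.0485
```

View pics/w1.png

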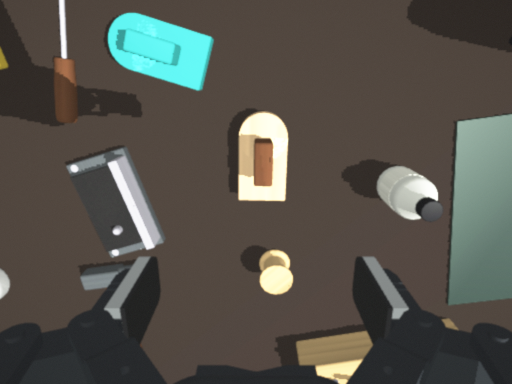

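The wrist view shows the plywood cover's grip at (263,162) with the nose towards +x. The jig is at (113,203), the pin at (117,230), and the spool at (275,272). Next come the pin position and the grasp plan.

```bash
python3 - <<'E'
from h import *
P=np.load('P1.npy'); a=np.radians(14.95); ex=np.array([np.cos(a),np.sin(a)]);ey=np.array([-ex[1],ex[0]])
L=np.stack([(P[...,:2]-[.5825,.0278])@ex,(P[...,:2]-[.5825,.0278])@ey],-1)*1000; z=P[...,2]*1000
m=(abs(L[...,0])<55)&(abs(L[...,1])<28)&(z>36)&(z<44); q=L[m]; print('pin',len(q),q.mean(0),np.ptp(q,0),np.median(z[m]))
m=(abs(L[...,0])<50)&(z>46.5)&(z<50)&(abs(L[...,1])<60); print('fence y',np.percentile(L[m][:,1],[1,10,50,90,99]))
m=(abs(L[...,0])<90)&(z>46.5)&(z<50)&(abs(L[...,1])<60); print('fence x',np.percentile(L[m][:,0],[0,1,99,100]))
m=(abs(L[...,0])<90)&(z>14)&(z<18)&(abs(L[...,1])<60); print('base x,y',np.percentile(L[m],[0,1,99,100],axis=0))
m=(abs(L[...,0])<90)&(z>28.5)&(z<32)&(abs(L[...,1])<33);print('pad xy',np.percentile(L[m],[0,1,5,95,99,100],axis=0))
plan([.518,.240,.034],177.5)
E
```

```text
pin 55 [29.61085893 -3.33194844] [10.77639271 11.6803732 ] 39.28089309024879
fence y [29.70271088 31.11485811 36.24952319 40.85217363 41.68944378]
fence x [-64.70689316 -63.62829641  63.17774769  64.5632802 ]
base x,y [[-74.81972943 -43.06630438]
 [-74.58836958 -41.89613101]
 [ 74.10910604  42.6818107 ]
 [ 74.90630318  42.9834606 ]]
pad xy [[-59.01206801 -32.97395225]
 [-57.95249765 -32.55414131]
 [-53.8151403  -30.55999424]
 [ 52.09719653  18.28200032]
 [ 57.58017032  20.37840227]
 [ 59.37435087  21.26524718]]
dpos [-0.193   0.0921  2.6535] dr [ 0.0005 -0.0005  0.006 ] t 2.45
```

>>> servo_tool(
  delta_pos=[
    [-0.25,-0.4,0],
    [-0.5,-0.8,0],
    [-0.5,-0.9,0],
    [-0.5,-0.9,0],
  ],
  dr=[
    [0,0,0],
    [0,0,0],
    [0,0,0],
    [0,0,0],
  ],
)

```text
time_s: 2.85
position: [0.5458, 0.1383, 0.2994]
tcp_rot: [0.018, 1.0, 0.0, -0.0]
contact_force: [0.2, -1.0, 0.4]
finger_gap: 0.0852
finger_force: 0.0
```

>>> servo_tool(
  delta_pos=[
    [-0.25,-0.4,0],
    [-0.5,-0.8,0],
    [-0.5,-0.9,0],
    [-0.5,-0.9,0],
    [-0.5,-0.9,0],
  ],
  dr=[
    [0,0,0],
    [0,0,0],
    [0,0,0],
    [0,0,0],
    [0,0,0],
  ],
)

```text
time_s: 3.35
position: [0.5923, 0.0483, 0.2997]
tcp_rot: [0.017, 1.0, 0.0, -0.0]
contact_force: [-0.5, 0.1, -0.5]
finger_gap: 0.0853
finger_force: 0.0
```

```bash
python3 - <<'E'
from h import *
print(robot.get_obs()['position'])
W=cal('wrist'); im,d=save('wrist','w2'); P=cloud(W,d)
z=P[...,2]*1000; near=np.hypot(P[...,0]-.58,P[...,1]-.028)<.1
m=near&(z>46.5)&(z<50); r=cv2.minAreaRect((P[m][:,:2]*1000).astype(np.float32)); print('fence',r)
m=near&(z>13)&(z<52); r=cv2.minAreaRect((P[m][:,:2]*1000).astype(np.float32)); print('all',r)
a=np.radians(14.95); ex=np.array([np.cos(a),np.sin(a)]);ey=np.array([-ex[1],ex[0]])
L=np.stack([(P[...,:2]-[.5825,.0278])@ex,(P[...,:2]-[.5825,.0278])@ey],-1)*1000
m=(abs(L[...,0])<55)&(abs(L[...,1])<25)&(z>36)&(z<44); q=L[m]; print('pin',len(q),q.mean(0),q.min(0),q.max(0))
m=(abs(L[...,0])<50)&(z>46.5)&(z<50)&(abs(L[...,1])<60); print('fence y',np.percentile(L[m][:,1],[1,10,50,90,99]))
for s in (-40,-20,0,20,40):
  k=m&(abs(L[...,0]-s)<8); print(s,L[k][:,1].min(),L[k][:,1].max())
m=(abs(L[...,0])<90)&(z>28.5)&(z<32)&(abs(L[...,1])<45);print('pad xy',np.percentile(L[m],[0,1,99,100],axis=0))
plan([.518,.240,.2],177.5)
E
```

```text
[0.59234086 0.04826047 0.29969241]
fence ((573.2492065429688, 61.79682922363281), (129.5309600830078, 11.988883972167969), 14.886907577514648)
all ((582.6589965820312, 26.87004852294922), (149.80226135253906, 86.19471740722656), 14.92236042022705)
pin 64 [29.31110299 -4.45132605] [ 24.1423795  -10.33493778] [35.1513876  0.7990233]
fence y [29.38249155 30.45755162 35.21207128 40.12419777 41.19851321]
-40 29.305775789152133 41.279586584145655
-20 29.260711905159457 41.250728074438875
0 29.380904355561682 41.22105988135595
20 29.299097002171443 41.21151703703298
40 29.230235586829394 41.19078955614449
pad xy [[-59.02131916 -36.73940573]
 [-58.00289166 -35.95753592]
 [ 57.29171474  26.71054707]
 [ 59.12694709  27.32929869]]
dpos [0.8069 1.8901 0.9992] dr [0.0006 0.0002 0.007 ] t 3.4
```

>>> servo_tool(
  delta_pos=[
    [0.2,0.45,0],
    [0.4,0.9,0],
    [0.4,0.95,0],
    [0.4,0.95,0],
  ],
  dr=[
    [0,0,0],
    [0,0,0.007],
    [0,0,0.007],
    [0,0,0.007],
  ],
)

```text
time_s: 3.8
position: [0.5554, 0.1451, 0.3]
tcp_rot: [0.021, 1.0, 0.0, 0.0]
contact_force: [0.5, -0.2, -0.1]
finger_gap: 0.0854
finger_force: 0.0
```

>>> servo_tool(
  delta_pos=[
    [0.2,0.45,0.3],
    [0.4,0.9,0.7],
    [0.4,0.94,1],
    [0.4,0.94,1],
    [0.4,0.94,1],
  ],
  dr=[
    [0,0,0],
    [0,0,0],
    [0,0,0],
    [0,0,0],
    [0,0,0],
  ],
)

```text
time_s: 4.3
position: [0.5205, 0.2377, 0.199]
tcp_rot: [0.023, 1.0, -0.001, -0.001]
contact_force: [0.4, -0.5, 1.1]
finger_gap: 0.0852
finger_force: 0.0
```

```bash
python3 - <<'E'
from h import *
plan([.5178,.2398,.032],177.5)
E
```

```text
dpos [0.0254 0.0223 1.6701] dr [-0.0009 -0.001  -0.0012] t 4.3
```

>>> servo_tool(
  delta_pos=[
    [0.02,0.02,0.3],
    [0.02,0.02,0.7],
    [0.02,0.02,0.95],
    [0.02,0.02,0.95],
    [0.02,0.02,0.95],
  ],
  dr=[
    [0,0,0],
    [0,0,0],
    [0,0,0],
    [0,0,0],
    [0,0,0],
  ],
)

```text
time_s: 4.8
position: [0.5209, 0.2398, 0.1072]
tcp_rot: [0.024, 1.0, 0.0, 0.002]
contact_force: [0.2, 0.4, 0.3]
finger_gap: 0.0854
finger_force: 0.0
```

```bash
python3 - <<'E'
from h import *
plan([.5178,.2398,.032],177.5)
E
```

```text
dpos [ 0.0339 -0.0026  0.7522] dr [ 0.0006  0.0023 -0.0024] t 4.8
```

>>> servo_tool(
  delta_pos=[
    [0.025,0,0.3],
    [0.025,0,0.55],
    [0.025,0,0.7],
    [0.025,0,0.74],
    [0.025,0,0.74],
    [0.025,0,0.74],
  ],
  dr=[
    [0,0,-0.001],
    [0,0,-0.001],
    [0,0,-0.001],
    [0,0,-0.001],
    [0,0,-0.001],
    [0,0,-0.001],
  ],
)

```text
time_s: 5.4
position: [0.5179, 0.2409, 0.0325]
tcp_rot: [0.022, 1.0, 0.001, 0.002]
contact_force: [-0.6, -0.5, 0.6]
finger_gap: 0.0855
finger_force: 0.0
```

>>> servo_tool(
  delta_pos=[
    [0,0,0],
    [0,0,0],
    [0,0,0],
    [0,0,0],
    [0,0,0],
    [0,0,0],
    [0,0,0],
    [0,0,0],
  ],
  dr=[
    [0,0,0],
    [0,0,0],
    [0,0,0],
    [0,0,0],
    [0,0,0],
    [0,0,0],
    [0,0,0],
    [0,0,0],
  ],
  gripper=1,
)

```text
time_s: 6.2
position: [0.5165, 0.2404, 0.0309]
tcp_rot: [0.022, 1.0, -0.0, 0.0]
contact_force: [-1.5, -2.9, 5.5]
finger_gap: 0.0216
finger_force: 58.9
```

>>> servo_tool(
  delta_pos=[
    [0,0,-0.2],
    [0,0,-0.6],
    [0,0,-0.9],
    [0,0,-1],
    [0,0,-1],
    [0,0,-1],
  ],
  dr=[
    [0,0,0],
    [0,0,0],
    [0,0,0],
    [0,0,0],
    [0,0,0],
    [0,0,0],
  ],
)

```text
time_s: 6.8
position: [0.5149, 0.2402, 0.128]
tcp_rot: [0.022, 1.0, -0.0, -0.002]
contact_force: [-0.4, -0.7, -3.1]
finger_gap: 0.0214
finger_force: 59.4
```

```bash
cat >> h.py <<'E'
def inhand(f):
    """cover plate/grip rects in the tool frame, mm"""
    o=robot.get_obs(); W=cal('wrist'); im,d=save('wrist',f); P=cloud(W,d)
    T=Ro.from_quat(o['tcp_rot']).inv().apply((P-o['position']).reshape(-1,3)).reshape(P.shape)*1000
    m0=(abs(T[...,0])<75)&(abs(T[...,1])<45)&(d>.05)
    for n,a,b in(('plate',0,9),('gripTop',-38,-29)):
        m=m0&(T[...,2]>a)&(T[...,2]<b); q=T[m]
        print(n,len(q),'zmed',np.median(q[:,2]).round(1),'mean',q.mean(0).round(1),cv2.minAreaRect(q[:,:2].astype(np.float32)),q.min(0).round(1),q.max(0).round(1))
    return T
E
python3 - <<'E'
from h import *
o=robot.get_obs(); print(o['position'],o['contact_force'],o['tcp_rot'])
np.save('T.npy',inhand('w3'))
E
```

```text
[0.51491966 0.24017547 0.12804432] [-0.39352841 -0.6705995  -3.10912822] [ 2.21308656e-02  9.99753556e-01 -4.77414364e-04 -1.68079426e-03]
plate 9865 zmed 3.7 mean [24.7 -0.2  3.8] ((-1.8815956115722656, -0.12308883666992188), (119.3609390258789, 64.15911865234375), 0.4262755513191223) [-61.7 -32.2   0.1] [57.8 32.2  8.9]
gripTop 5406 zmed -34.1 mean [  1.3   0.6 -34. ] ((-0.8840293884277344, -1.8991889953613281), (58.10486602783203, 43.55706787109375), 18.710708618164062) [-30.1 -22.5 -38. ] [ 26.3  23.6 -29. ]
```

View pics/w3.png

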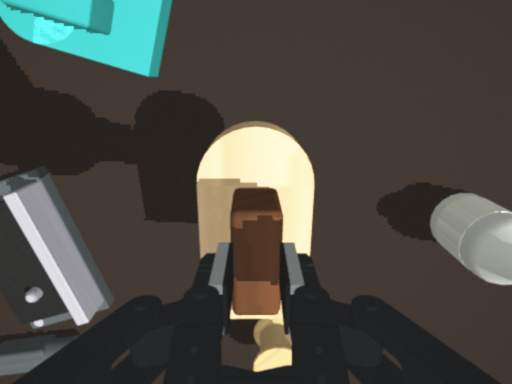

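The cover is held squarely, with its plate in view and the tail towards the camera. Its origin sits 2.4 mm towards the nose from the TCP. Next I'll move over the jig, 15 mm short of the hole.

>>> servo_tool(
  delta_pos=[
    [-0.1,-0.3,0],
    [-0.2,-0.7,0],
    [-0.25,-1,0],
    [-0.25,-1,0],
  ],
  dr=[
    [0,0,-0.06],
    [0,0,-0.12],
    [0,0,-0.2],
    [0,0,-0.206],
  ],
)

```text
time_s: 7.25
position: [0.5358, 0.1363, 0.1277]
tcp_rot: [-0.131, 0.991, -0.001, -0.002]
contact_force: [-0.0, 0.8, -3.9]
finger_gap: 0.0212
finger_force: 59.7
```

```bash
python3 - <<'E'
from h import *
plan([.5667,.0187,.115],195.2)
E
```

```text
dpos [ 0.0062 -1.2153  0.1281] dr [-0.0004 -0.003  -0.002 ] t 7.25
```

>>> servo_tool(
  delta_pos=[
    [0,-0.3,0],
    [0,-0.7,0],
    [0,-1,0],
    [0,-1,0],
  ],
  dr=[
    [0,0,0],
    [0,0,0],
    [0,0,-0.002],
    [0,-0.002,-0.002],
  ],
)

```text
time_s: 7.65
position: [0.5627, 0.0406, 0.1285]
tcp_rot: [-0.131, 0.991, 0.0, 0.0]
contact_force: [-0.4, -0.7, -3.1]
finger_gap: 0.0216
finger_force: 59.9
```

>>> servo_tool(
  delta_pos=[
    [0.006,-0.15,0],
    [0.006,-0.2,0.08],
    [0.006,-0.2,0.12],
    [0.006,-0.2,0.12],
  ],
  dr=[
    [0,0,0],
    [0,0,0],
    [0,0,0],
    [0,0,0],
  ],
)

```text
time_s: 8.05
position: [0.5665, 0.0242, 0.1167]
tcp_rot: [-0.134, 0.991, 0.001, -0.0]
contact_force: [-0.0, -0.7, -2.7]
finger_gap: 0.0213
finger_force: 60.0
```

```bash
python3 - <<'E'
from h import *
o=robot.get_obs(); print(o['position'],o['contact_force'])
plan([.5667,.0187,.075],195.2)
T=inhand('w4')
R=Ro.from_quat(o['tcp_rot']).as_matrix()
m=(abs(T[...,0]-30)<25)&(abs(T[...,1])<25)&(T[...,2]>0)&(T[...,2]<9); q=T[m]
A=np.c_[q[:,:2],np.ones(len(q))]; print('plate plane in tool',np.linalg.lstsq(A,q[:,2],rcond=None)[0])
# fence and side view of both
for n in('scene','side'):
    C=cal(n); im,d=save(n,n+'4'); P=cloud(C,d); z=P[...,2]*1000
    L=(P[...,:2]*1000-[583.5,23.2])@np.array([[.9664,-.2571],[.2571,.9664]])
    near=(abs(L[...,0])<90)&(abs(L[...,1])<55)
    m=near&(z>104)&(z<118)&(abs(L[...,1])<40); 
    if m.sum()>20: print(n,'plate z',np.median(z[m]),cv2.minAreaRect(L[m].astype(np.float32)))
    m=near&(z>46.5)&(z<50)&(L[...,1]>20)
    if m.sum()>5: print(n,'fence',np.percentile(L[m],[1,99],axis=0))
E
```

```text
[0.56651373 0.02422566 0.11667035] [-0.03565885 -0.69239465 -2.73562797]
dpos [ 0.0129 -0.0544  0.4166] dr [0.001  0.0001 0.0019] t 8.05
plate 9850 zmed 3.8 mean [24.5 -0.5  3.8] ((-2.1125526428222656, -0.15055084228515625), (64.21235656738281, 119.45123291015625), 89.93435668945312) [-61.9 -32.3   0. ] [57.6 32.   9. ]
gripTop 5408 zmed -34.1 mean [  1.1   0.4 -34.1] ((-1.3400020599365234, 2.7029476165771484), (42.9783821105957, 58.414146423339844), 71.8560791015625) [-30.  -22.3 -38. ] [ 26.1  23.  -29. ]
plate plane in tool [2.97749063e-03 1.64691181e-02 3.65762689e+00]
scene plate z 114.59825169276398 ((-14.556819915771484, 4.4741363525390625), (120.17288208007812, 66.64373779296875), 1.1249340772628784)
scene fence [[24.4585194  34.06746277]
 [63.60914214 46.68368613]]
side plate z 111.68072454975763 ((-13.974746704101562, 2.6333274841308594), (67.28864288330078, 120.78614044189453), 88.86903381347656)
side fence [[-63.05682053  31.94540958]
 [-48.95698042  41.90036843]]
```

View pics/side4.png

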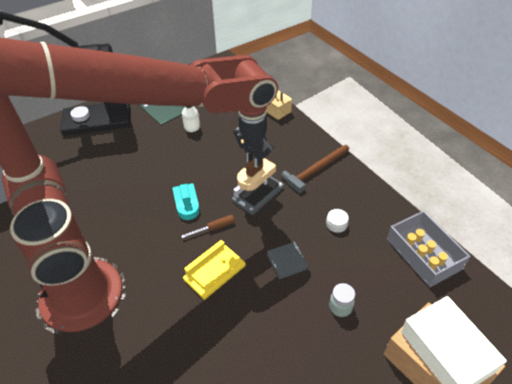

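The side view shows the held cover over the jig at about (257,180), clear of everything else. I'll correct 5 mm laterally and come down to just above the fence top.

>>> servo_tool(
  delta_pos=[
    [0.01,-0.052,0.05],
    [0.01,-0.052,0.12],
    [0.01,-0.052,0.2],
    [0.01,-0.052,0.25],
    [0.01,-0.052,0.25],
    [0.01,-0.052,0.25],
  ],
  dr=[
    [0,0,0.001],
    [0,0,0.001],
    [0,0,0.001],
    [0,0,0.001],
    [0,0,0.001],
    [0,0,0.001],
  ],
)

```text
time_s: 8.8
position: [0.5681, 0.0183, 0.0932]
tcp_rot: [-0.133, 0.991, 0.0, 0.001]
contact_force: [-0.2, 0.5, -3.4]
finger_gap: 0.0211
finger_force: 60.0
```

```bash
python3 - <<'E'
from h import *
for i in range(3):
    plan([.5667,.0187,.075],195.1); robot.get_image('wrist')
T=inhand('w5')
W=cal('wrist'); o=robot.get_obs(); P=cloud(W,np.load('w5.npy')); z=P[...,2]*1000
L=(P[...,:2]*1000-[583.5,23.2])@np.array([[.9664,-.2571],[.2571,.9664]])
m=(z>70)&(z<87)&(abs(L[...,1])<45)&(abs(L[...,0])<90); print('cover in jig frame',cv2.minAreaRect(L[m].astype(np.float32)))
m=(z>46)&(z<50.5)&(abs(L[...,1]-40)<12)&(abs(L[...,0])<75); print('fence',m.sum(),np.percentile(L[m],[1,99],axis=0) if m.sum() else '')
E
```

```text
dpos [0.0129 0.0073 0.182 ] dr [0.0001 0.0017 0.0018] t 8.8
dpos [0.0156 0.0085 0.1861] dr [-0.      0.0021  0.0018] t 8.85
dpos [0.0174 0.0088 0.1888] dr [-0.0001  0.0024  0.0018] t 8.9
plate 9845 zmed 3.7 mean [24.5 -0.5  3.8] ((-2.1540145874023438, -0.3429107666015625), (119.2518539428711, 64.22482299804688), 0.34938618540763855) [-61.7 -32.5   0. ] [57.5 31.9  9. ]
gripTop 5404 zmed -34.1 mean [  1.1   0.4 -34.1] ((-1.0864582061767578, -2.096345901489258), (57.96818542480469, 43.3396110534668), 18.128440856933594) [-29.9 -22.6 -38. ] [ 26.  23. -29.]
cover in jig frame ((-66.30329132080078, -1.5019264221191406), (13.642952919006348, 52.19913864135742), 0.19134089350700378)
fence 1743 [[-64.28266238  34.24204528]
 [ 35.81563254  45.86877537]]
```

>>> servo_tool(
  delta_pos=[
    [0.02,0.008,0.03],
    [0.02,0.008,0.07],
    [0.02,0.008,0.11],
    [0.02,0.008,0.15],
    [0.02,0.008,0.19],
    [0.02,0.008,0.2],
    [0.02,0.008,0.21],
    [0.02,0.008,0.21],
  ],
  dr=[
    [0,0.001,0],
    [0,0.002,0],
    [0,0.002,0],
    [0,0.002,0],
    [0,0.002,0],
    [0,0.002,0],
    [0,0.002,0],
    [0,0.002,0],
  ],
)

```text
time_s: 9.8
position: [0.5662, 0.0185, 0.0724]
tcp_rot: [-0.133, 0.991, 0.0, -0.0]
contact_force: [-0.1, -0.5, -3.6]
finger_gap: 0.0215
finger_force: 60.0
```

>>> servo_tool(
  delta_pos=[
    [0,0,0.01],
    [0,0,0.01],
    [0,0,0.02],
    [0,0,0.02],
  ],
  dr=[
    [0,0,0],
    [0,0,0],
    [0,0,0],
    [0,0,0],
  ],
)

```text
time_s: 10.2
position: [0.5662, 0.0185, 0.0705]
tcp_rot: [-0.133, 0.991, -0.0, 0.0]
contact_force: [-0.7, 0.4, -2.0]
finger_gap: 0.0212
finger_force: 60.0
```

>>> servo_tool(
  delta_pos=[
    [0,0,0.005],
    [0,0,0.01],
    [0,0,0.01],
    [0,0,0.01],
  ],
  dr=[
    [0,0,0],
    [0,0,0],
    [0,0,0],
    [0,0,0],
  ],
)

```text
time_s: 10.6
position: [0.5663, 0.0185, 0.07]
tcp_rot: [-0.133, 0.991, -0.0, 0.0]
contact_force: [-3.0, -0.6, 1.5]
finger_gap: 0.0215
finger_force: 60.5
```

```bash
python3 - <<'E'
from h import *
o=robot.get_obs(); print(o['position'],o['contact_force'],o['wrist_torque'])
plan([.5812,.0226,.0697],195.25)
E
```

```text
[0.56633981 0.01847581 0.07000035] [-2.99862242 -0.55448958  1.53972268] [0.01091927 0.2615512  0.03401421]
dpos [-0.1542  0.0007  0.003 ] dr [-0.0002  0.0002  0.0001] t 10.6
```

The cover is resting on the pin tip: TCP is at 70 mm and there is about 5 N of contact. Now I'll slide towards the fence's pin end.

>>> servo_tool(
  delta_pos=[
    [-0.01,0,0],
    [-0.025,0,0],
    [-0.04,0,0],
    [-0.055,0,0],
    [-0.07,0,0],
    [-0.085,0,0],
    [-0.1,0,0],
    [-0.11,0,0],
    [-0.12,0,0],
    [-0.12,0,0],
  ],
  dr=[
    [0,0,0],
    [0,0,0],
    [0,0,0],
    [0,0,0],
    [0,0,0],
    [0,0,0],
    [0,0,0],
    [0,0,0],
    [0,0,0],
    [0,0,0],
  ],
)

```text
time_s: 11.6
position: [0.5777, 0.022, 0.0685]
tcp_rot: [-0.133, 0.991, 0.0, -0.0]
contact_force: [1.5, 0.1, -2.7]
finger_gap: 0.0213
finger_force: 60.0
```

```bash
python3 - <<'E'
from h import *
o=robot.get_obs(); print(o['position'],o['contact_force'],o['wrist_torque'])
plan([.5812,.0226,.0697],195.25)
inhand('w6')
E
```

```text
[0.57767048 0.02201543 0.06852014] [ 1.48044875  0.12809609 -2.70634941] [ 0.00937835 -0.12911083  0.06437678]
dpos [-0.0356 -0.0036 -0.0118] dr [0.0004 0.     0.    ] t 11.6
plate 9833 zmed 4.0 mean [23.7 -0.5  4. ] ((-2.7177772521972656, -0.3071174621582031), (119.74764251708984, 64.2251205444336), 0.5204653739929199) [-62.5 -32.5   0. ] [57.2 32.   9. ]
gripTop 5388 zmed -34.1 mean [  1.    0.4 -34.1] ((-1.0973796844482422, 2.5640621185302734), (42.70039367675781, 57.97252655029297), 72.39497375488281) [-30.6 -22.2 -38. ] [ 26.1  22.8 -29.1]
```

The drop has begun: z is down 1.5 mm and the load has come off. I'll slide the last 3.5 mm to centre the hole with a slight downward push.

>>> servo_tool(
  delta_pos=[
    [-0.01,0,0],
    [-0.02,0,0],
    [-0.03,0,0],
    [-0.035,0,0],
    [-0.035,0,0.01],
    [-0.035,0,0.02],
    [-0.035,0,0.03],
    [-0.035,0,0.03],
  ],
  dr=[
    [0,0,0],
    [0,0,0],
    [0,0,0],
    [0,0,0],
    [0,0,0],
    [0,0,0],
    [0,0,0],
    [0,0,0],
  ],
)

```text
time_s: 12.45
position: [0.5809, 0.0226, 0.0662]
tcp_rot: [-0.133, 0.991, 0.0, -0.0]
contact_force: [-0.3, 0.3, -2.7]
finger_gap: 0.0218
finger_force: 60.0
```

```bash
python3 - <<'E'
from h import *
o=robot.get_obs(); print(o['position'],o['contact_force'],o['wrist_torque'])
plan([.5812,.0226,.0597],195.25)
E
```

```text
[0.58085514 0.02260976 0.06619518] [-0.26076798  0.34112378 -2.66095093] [ 0.02783625 -0.03533042  0.01834282]
dpos [-0.0033 -0.001   0.0649] dr [ 0.0001 -0.0004  0.    ] t 12.45
```

The hole is on the pin: the underside is about 4 mm below the tip with no side load. Next I'll lower it onto the pad.

>>> servo_tool(
  delta_pos=[
    [0,0,0.01],
    [0,0,0.02],
    [0,0,0.03],
    [0,0,0.04],
    [0,0,0.05],
    [0,0,0.06],
    [0,0,0.06],
  ],
  dr=[
    [0,0,0],
    [0,0,0],
    [0,0,0],
    [0,0,0],
    [0,0,0],
    [0,0,0],
    [0,0,0],
  ],
)

```text
time_s: 13.15
position: [0.5813, 0.0225, 0.061]
tcp_rot: [-0.133, 0.991, -0.0, 0.0]
contact_force: [-1.1, -1.0, 0.3]
finger_gap: 0.0215
finger_force: 60.3
```

>>> servo_tool(
  delta_pos=[
    [0,0,0.01],
    [0,0,0.02],
    [0,0,0.03],
    [0,0,0.04],
    [0,0,0.05],
    [0,0,0.05],
  ],
  dr=[
    [0,0,0],
    [0,0,0],
    [0,0,0],
    [0,0,0],
    [0,0,0],
    [0,0,0],
  ],
)

```text
time_s: 13.75
position: [0.5817, 0.0222, 0.0569]
tcp_rot: [-0.133, 0.991, -0.0, 0.0]
contact_force: [-4.5, -2.5, 8.7]
finger_gap: 0.0214
finger_force: 61.3
```

>>> servo_tool(
  delta_pos=[
    [0.003,0,0.01],
    [0.006,0,0.02],
    [0.006,0,0.03],
    [0.006,0,0.035],
    [0.006,0,0.035],
  ],
  dr=[
    [0,0,0],
    [0,0,0],
    [0,0,0],
    [0,0,0],
    [0,0,0],
  ],
)

```text
time_s: 14.25
position: [0.5818, 0.022, 0.0545]
tcp_rot: [-0.133, 0.991, -0.001, 0.001]
contact_force: [-5.5, -2.6, 10.8]
finger_gap: 0.0212
finger_force: 61.7
```

```bash
python3 - <<'E'
from h import *
o=robot.get_obs(); print(o['position'],o['contact_force'],o['wrist_torque'])
inhand('w7')
P=cloud(cal('wrist'),np.load('w7.npy')); z=P[...,2]*1000
L=(P[...,:2]*1000-[583.5,23.2])@np.array([[.9664,-.2571],[.2571,.9664]])
m=(z>44)&(z<56)&(abs(L[...,1])<32.5)&(abs(L[...,0])<70);q=L[m];A=np.c_[q,np.ones(len(q))];print('rect',cv2.minAreaRect(q.astype(np.float32)),'plane',np.linalg.lstsq(A,z[m],rcond=None)[0],np.median(z[m]))
E
```

```text
[0.58184487 0.02199368 0.05454019] [-5.49549528 -2.62335345 10.81100712] [-0.16237457  0.95844511  0.0339829 ]
plate 13050 zmed 3.8 mean [22.8  9.9  4.1] ((0.18289566040039062, 6.564105987548828), (124.9736557006836, 76.87036895751953), 0.00046298259985633194) [-62.3 -31.9   0. ] [62.7 45.   9. ]
gripTop 5395 zmed -34.2 mean [  1.2   0.4 -34.1] ((-0.9058704376220703, -2.3401451110839844), (57.876338958740234, 43.59770584106445), 18.5053653717041) [-30.1 -23.1 -38. ] [ 26.1  23.  -29. ]
rect ((0.3357429504394531, -0.4289436340332031), (64.12055969238281, 119.9769058227539), 89.96961975097656) plane [ 1.45595127e-03 -2.63029303e-03  5.09414618e+01] 50.923586829154495
```

>>> servo_tool(
  delta_pos=[
    [0.005,0.002,0.005],
    [0.008,0.003,0.01],
    [0.008,0.003,0.015],
    [0.008,0.003,0.02],
    [0.008,0.003,0.02],
  ],
  dr=[
    [0,0,0],
    [0,0,0],
    [0,0,0],
    [0,0,0],
    [0,0,0],
  ],
)

```text
time_s: 14.8
position: [0.582, 0.0219, 0.0544]
tcp_rot: [-0.133, 0.991, -0.001, 0.002]
contact_force: [-7.0, -1.5, 17.9]
finger_gap: 0.0211
finger_force: 62.5
```

>>> servo_tool(
  delta_pos=[
    [0.005,0,0.004],
    [0.01,0,0.008],
    [0.012,0,0.01],
    [0.012,0,0.01],
    [0.012,0,0.01],
  ],
  dr=[
    [0,0,0],
    [0,0,0],
    [0,0,0],
    [0,0,0],
    [0,0,0],
  ],
)

```text
time_s: 15.3
position: [0.582, 0.0219, 0.0544]
tcp_rot: [-0.133, 0.991, -0.001, 0.003]
contact_force: [-6.2, -1.0, 20.4]
finger_gap: 0.0217
finger_force: 62.7
```

```bash
python3 - <<'E'
from h import *
im,d=save('wrist','w8'); o=robot.get_obs(); print(o['time_s'],o['position'],o['contact_force'],o['wrist_torque'])
P=cloud(cal('wrist'),d); z=P[...,2]*1000
L=(P[...,:2]*1000-[583.5,23.2])@np.array([[.9664,-.2571],[.2571,.9664]])
m=(z>44)&(z<56)&(abs(L[...,1])<32.5)&(abs(L[...,0])<70);q=L[m];A=np.c_[q,np.ones(len(q))];print('rect',cv2.minAreaRect(q.astype(np.float32)),'plane',np.linalg.lstsq(A,z[m],rcond=None)[0],np.median(z[m]))
E
```

```text
15.35 [0.58198364 0.02190688 0.05439316] [-4.49526278 -0.68020585 20.16479235] [0.12004367 1.05249818 0.08136034]
rect ((0.18843841552734375, -0.46630096435546875), (119.63119506835938, 64.05935668945312), 0.03701154887676239) plane [ 1.25230520e-03 -1.66378075e-03  5.08259567e+01] 50.80854563419159
```

View pics/w8.png

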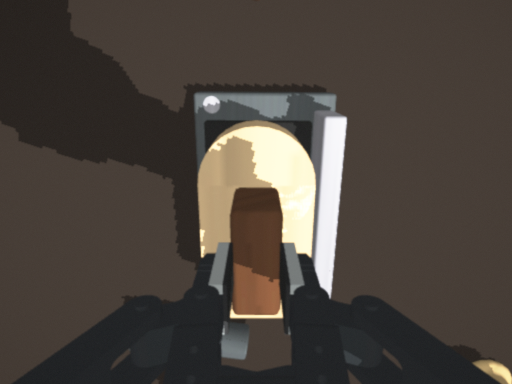

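The cover sits square in the jig beside the fence, with the grip at (257,250). The plate top is about 50 mm up, so the pad is on its stop: 20 N of press and z no longer moving. I'll hand it in while still holding.

```bash
python3 -c "
from h import *
print(robot.close_job())"
```

```text
the job is handed in; nothing more can be done
None
```

I fitted the plywood cover over the jig's pin and pressed it until the pad stopped moving (about 20 N at the wrist), then handed the job in at about 15 s, still gripping and pressing it; no verdict came back.

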